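Load the basket carrier of a watch-cleaning machine

TASK

Load the cleaning machine's carrier for the next wash: thread the deep basket onto the carrier's rod first, then the shallow basket, then the cover, easing each one past the sprung catches and lowering it onto what lies below rather than letting it drop. Press the cover down gently until the catches snap out over its knob and hold the stack down when you let go. Never push hard on the rod or bottom the spring with force, and leave the other things on the bench where they are.

Things in the scene. Friction and masses are not known exactly. Their poses are not given: they have to be found in the camera images.
- dish: Black round loading dish, 104 mm across, 11 mm high, fixed to the bench; origin at the centre of its underside, on the bench top. The carrier stands in it: aluminium foot 80 mm across, sprung seat plate, upright steel rod. Pushing any ring, the stack or the hand against the carrier with a contact force above 35 N is too hard (a slanting or wedging contact counts in full).
- tip_level (a point): Point on the dish's axis, 90 mm up, at the height of the rod's tip. The rod is 12 mm thick, its tip bevelled 1.5 mm. The carrier stands loosely and off-centre: the rod is 4.5 to 7 mm beside this point, and which way is NOT measured. The foot can slide in the dish, up to 7 mm from the centre in its x and y, under about 5 N of side push.
- catch_level (a point): Point on the dish's axis, 73 mm up, at the lower ends of the rod's two brass sprung catches. They are hinged in the rod 82 mm up and spread downward to 21 mm across. They fold in as a ring is pushed down over them (about 5 to 8 N) and spring out again above it; nothing comes back up past them.
- catch0 (a joint): Fold angle of the first brass catch: 0 when it stands spread (at the start, and again once it has snapped out above a ring), about 0.25 to 0.5 while a ring's bore folds it in.
- catch1 (a joint): Fold angle of the second brass catch: 0 when it stands spread (at the start, and again once it has snapped out above a ring), about 0.25 to 0.5 while a ring's bore folds it in.
- seat_level (a point): Point on the dish's axis, 22 mm up, at the top of the carrier's round aluminium seat plate, 52 mm across. A spring holds the plate up (4 N at the top, 0.8 N more per mm); it can be pressed down 8 mm to a hard stop.
- deep: Deep steel wire basket, round, 60 mm outside diameter, 24 mm high, open top, with a blue hub tube 23 mm across of the full height with a bore of 15 mm through it; flat floor; 90 g. Origin at the centre of its underside, z up.
- shallow: Shallow steel wire basket, round, 60 mm outside diameter, 14 mm high, with a yellow hub tube 23 mm across of the full height with a bore of 15 mm; 60 g. Origin at the centre of its underside, z up.
- cover: Cover: perforated steel disc 60 mm across, 4 mm thick, with a black knob 30 mm across rising to 16 mm above the underside; a 15 mm bore through both; 60 g. Origin at the centre of its underside. Locked, its underside is 56 mm above the bench (seat down 4 mm); the seat must be pressed about 5.5 mm for the catches to snap out over the knob.
- case_basket: Bystander: a wide copper-coloured wire basket 82 mm across, 20 mm high, grey hub, belonging to another machine. Leave it alone.
- parts_tray: Bystander: black compartment tray 150 x 210 x 20 mm with small parts. Origin at the centre of its underside.
- spectacles: Bystander: black-rimmed spectacles standing on the bench, 140 mm wide, temples 135 mm long.
- loupe: Bystander: black eye loupe 33 mm across, 34 mm high.
- tweezers: Bystander: steel tweezers, 135 mm long, lying.
- driver: Bystander: small aluminium screwdriver with a purple cap, 105 mm long, lying.
- dust_dome: Bystander: clear dust dome 90 mm across, 74 mm high with a pale blue knob.
- case_press: Light grey C-frame hand press fixed to the bench, 175 mm high; origin at the centre of its underside.

How it is judged:
By the outcome, as a careful person would: the job done as asked, in the order asked, and still so for the second after the job is handed in, with the robot touching nothing.
It also fails if it takes over 72 s, if anything falls off the work surface, if the arm or the gripper's body presses on something with over 40 N, if the wrist force passes 120 N, or if a joint passes its speed limit or range.

ROBOT

A 7-joint arm with a two-finger parallel gripper is mounted at the origin on the work surface. World frame = base frame: x ahead of the robot, y to its left, z up, the work surface at z = 0. Lengths are in m, angles in rad, forces in N, time in s.
With the tool pointing down it reaches from about 0.4 to 0.875 m from the base axis. Payload 19.3 kg.
Tool frame: the origin (TCP) lies midway between the tips of the shut fingers; the grasp point (between the pads) lies 19 mm behind it; z points along the fingers, y is the line along which they close (so a half turn about z gives the same grasp; the last joint's range is limited). The gripper opens to 85 mm and grips with 20 to 120 N. Pads are 22 mm wide; open, the fingers measure 114 mm over their backs; the gripper's body (76 mm by 85 mm) begins 54 mm behind the grasp point. The pads swing forward as they close: fully open they stand 13 mm farther back than shut.
Start: joints at [-1.349, 0.521, -0.036, 1.599, 0.021, 1.021, -0.113], TCP at [0.18, 0.599, 0.231] pointing down, gripper open.
Joint ranges: [-2.91, 2.91], [-0.3, 2.13], [-1.5, 1.42], [0.17, 2.43], [-1.26, 4.41], [0.16, 1.93], [-2.52, 2.52]. Speed limits (rad/s): [1.89, 1.89, 2.39, 2.39, 3.01, 3.01, 3.01].

INTERFACE

Orientations are given as [roll, pitch, yaw] about the fixed x, y, z axes, in that order (R = Rz(yaw) Ry(pitch) Rx(roll)).
In Python, from workcell import bot, viewer, probe_bus gives the robot as it stands (bot), with the cameras (viewer) and the readings (probe_bus).
- The arm moves only by the tool nudge_tcp, called after "Call:" in YAML: its name, and indented under it one key for each argument. Schema: {"type":"object","properties":{"rows":{"type":"object","properties":{"moves":{"type":"array","items":{"type":"array","items":{"type":"number"},"minItems":7,"maxItems":7},"minItems":1,"maxItems":5}},"additionalProperties":false,"required":["moves"]},"grip_n":{"type":"number"},"only":{"type":"string"},"quiet":{"type":"boolean"},"lines":{"type":"string"}},"required":["rows"],"additionalProperties":false}. rows is an object whose key "moves" holds a list of rows, 1 to 5 of them, each of 7 numbers: the finger opening in m, then dx, dy, dz in m, then a rotation vector rx, ry, rz in rad; each row is the pose to reach, as a shift and turn from the pose commanded when the call began, along the tool's axes at that moment; what a row does not reach only later rows make up. A row lasts 1/8 s, in which the tool goes at most 0.0625 m and 0.188 rad, less where a joint would pass 70% of its speed; a pose out of reach is approached as far as the arm can. The fingers move at their own pace and stop on an object; grip_n is the grip in N (left out, the last holds). Time passes only in rows, so rows that do not move let the fingers close. The tool returns the time, the measured TCP pose, the force, the opening and the grip force at its end. only (a regular expression) keeps the lines of the reply that match it, lines (a string "A,B") keeps lines A to B, and quiet returns only ok. Input that does not fit is refused with a message, and nothing moves.
- probe_bus.observe(): the state, without advancing time (a new reading comes with each control period).
- viewer.grab_frame(name): name is "side" or "top"; returns the picture (384x512x3 uint8, blue, green, red); there is no depth.
- viewer.calibration(name): a dict with "vfov" (degrees; the focal length in pixels is half the picture's height over the tangent of half this angle, whatever the lens; pixels are square), "cx", "cy" (the principal point, pixels), "eye" and "attitude" of the camera in the world. Camera axes: x right, y down, z forward; pixel columns grow to the right and rows downward; lengths in m; the calibration is good to about 2 mm. A picture is of the moment at which its call begins. calibration takes no time and is no camera call.
- bot.job_done(): hands the job in; it is judged then, once.
The state is a dict: "clock": time; "qpos": joint angles; "qd": joint speeds; "joint_efforts": joint torques, N m; "position": TCP position; "tool_rot": TCP orientation; "force": force on the tool from outside, world axes, zero at the start; "moment": the same for the moment, N m; "grip_width": finger opening in m; "finger_force": force on a finger pad.
Only numpy, scipy, OpenCV 4.12 (cv2) and the standard library are available. Lean on these libraries where they do the work, as an engineer would, in place of code of your own. Each camera call takes 0.05 s, during which the arm holds its last target. There are 200 camera calls.

## Working session

There is one attempt and no reset: what is moved stays moved. The work goes in short steps, Python scripts to look and compute and a tool call to move; the robot and the scene stay as the last step left them, time stands still between calls to the robot, and variables do not carry over. Pictures are saved under pics/ and viewed, at most 14 in all, crops included, and the job is handed in when it is done.

```bash
ls; mkdir -p pics
```

Run:
```python
from workcell import bot, viewer, probe_bus
import cv2
for n in("side","top"):
    c=viewer.calibration(n);print(n,c)
    cv2.imwrite(f"pics/{n}0.png",viewer.grab_frame(n))
print(probe_bus.observe())
```

```text
pics
workcell.py
side {'vfov': 55.85107269186823, 'cx': 259.38108333380626, 'cy': 196.70104484003681, 'eye': array([ 0.1244465 , -0.90539204,  0.6404491 ]), 'attitude': array([-2.09674100e+00, -1.26321595e-03, -4.39540273e-01])}
top {'vfov': 49.743845820090066, 'cx': 260.15336022572944, 'cy': 191.09617260413404, 'eye': array([ 0.4571454 , -0.02319305,  1.24355463]), 'attitude': array([-3.05082966,  0.01044023, -1.57761663])}
{'clock': 0.1, 'qpos': array([-1.34920545,  0.52196421, -0.03634434,  1.59991842,  0.02117351,
        1.02110917, -0.11281239]), 'qd': array([-9.22293445e-04, -2.27406656e-03,  8.98428167e-05, -1.75382397e-04,
       -1.81536112e-03, -2.74933911e-03,  2.44732074e-04]), 'joint_efforts': array([ 4.47981249e-03, -9.28492355e+01,  1.98408812e+00, -3.70540988e+01,
        1.81029219e-02,  5.34749881e-03, -5.42759062e-05]), 'position': array([0.17972358, 0.59829758, 0.23078865]), 'tool_rot': array([-3.14057777e+00,  3.96102205e-05,  2.84977865e+00]), 'force': array([-1.49010645, -0.03452405, -0.61038575]), 'moment': array([-0.0309162 ,  0.0230851 , -0.05879489]), 'finger_force': 0.0, 'grip_width': 0.08557395713921538}
```

View pics/side0.png

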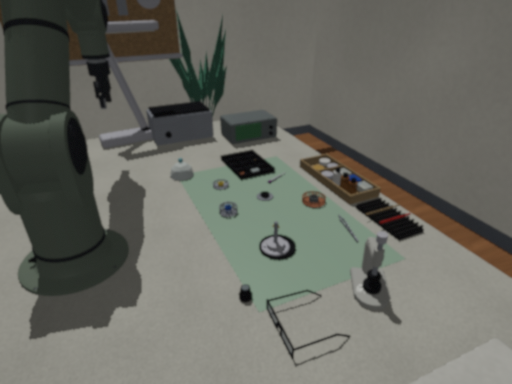

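View pics/top0.png

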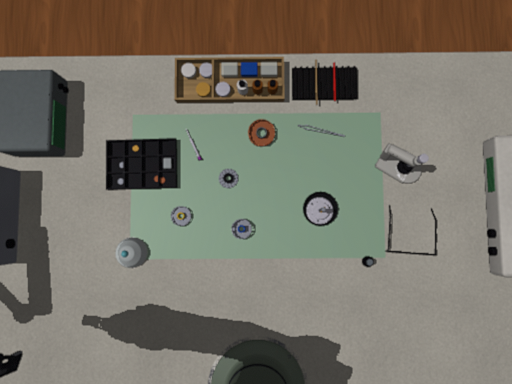

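Side view: dish and rod at about (276,243), deep (blue) at (228,209), shallow (yellow) at (220,184), cover (264,195). Top view: dish (320,209), deep (244,229), shallow (182,216), cover (229,178). Next I'll zoom in on each.

Create h.py:
```python
import numpy as np, cv2
from scipy.spatial.transform import Rotation as Ro
from workcell import bot, viewer, probe_bus
def cam(n):
    c=viewer.calibration(n); f=192/np.tan(np.radians(c["vfov"])/2)
    return f,c["cx"],c["cy"],np.array(c["eye"]),Ro.from_euler('xyz',c["attitude"]).as_matrix()
def proj(n,P):
    f,cx,cy,e,R=cam(n); q=(np.atleast_2d(P)-e)@R
    return np.c_[cx+f*q[:,0]/q[:,2],cy+f*q[:,1]/q[:,2]]
def ray(n,uv):
    f,cx,cy,e,R=cam(n); d=R@np.array([(uv[0]-cx)/f,(uv[1]-cy)/f,1]); return e,d/np.linalg.norm(d)
def atz(n,uv,z):
    e,d=ray(n,uv); return e+d*(z-e[2])/d[2]
def tri(a,b):  # top uv, side uv
    e1,d1=ray("top",a); e2,d2=ray("side",b)
    s=np.linalg.lstsq(np.c_[d1,-d2],e2-e1,rcond=None)[0]
    p,q=e1+s[0]*d1,e2+s[1]*d2; return (p+q)/2,np.linalg.norm(p-q)
def avg(n,k=4): return np.mean([viewer.grab_frame(n).astype(float) for _ in range(k)],0)
def crop(im,c,w=25,s=8):
    x,y=int(c[0]),int(c[1]); o=cv2.resize(im[y-w:y+w,x-w:x+w].clip(0,255).astype(np.uint8),None,fx=s,fy=s,interpolation=cv2.INTER_CUBIC)
    return o
```

Run:
```python
from h import *
import numpy as np
T=avg("top");S=avg("side");np.save("T.npy",T);np.save("S.npy",S)
t=dict(dish=(320,209),deep=(244,229),shal=(182,216),cov=(229,178));s=dict(dish=(276,240),deep=(228,209),shal=(220,184),cov=(264,195))
for k in t: print(k,tri(t[k],s[k]))
m=np.vstack([np.hstack([crop(T,t[k],25,4) for k in t]),np.hstack([crop(S,s[k],25,4) for k in t])])
cv2.imwrite("pics/m1.png",m)
print(np.std([viewer.grab_frame("top")[100:120,20:40].astype(float)-T[100:120,20:40]]))
```

```text
dish (array([ 0.51423323, -0.18669947,  0.02648122]), np.float64(0.0007814392878973421))
deep (array([0.45666054, 0.03738378, 0.01697434]), np.float64(0.0005973260473119852))
shal (array([0.49607256, 0.22260342, 0.01010571]), np.float64(0.0015056972423395942))
cov (array([0.60892789, 0.08267479, 0.00874835]), np.float64(0.002023843567027151))
0.6270449531444209
```

View pics/m1.png

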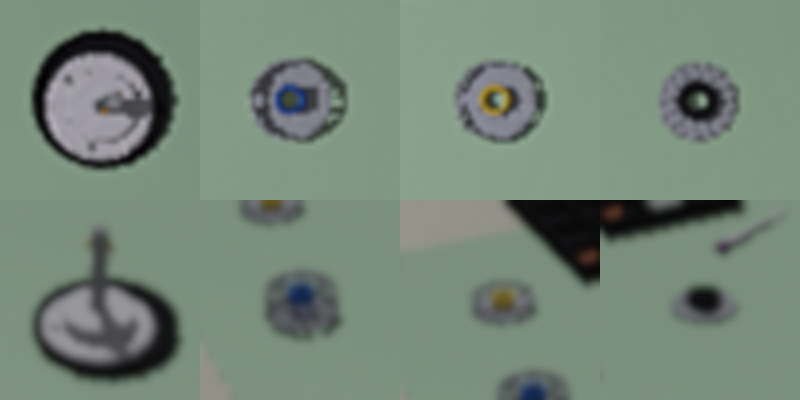

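Zoomed: the blue and yellow hubs and the black knob are clear in both views. In the top crop the rod tip is ambiguous between tip and shadow, so I'll fit silhouettes with models and view an enlarged dish.

Add to h.py:
```python
from scipy.optimize import least_squares
def cyl(c,d,h,z0=0):
    a=np.linspace(0,2*np.pi,60,endpoint=False); r=np.c_[np.cos(a),np.sin(a)]*d/2+np.array(c)[:2]
    return np.vstack([np.c_[r,np.full(60,z)] for z in (z0,z0+h)])
def hullc(p):
    h=cv2.convexHull(np.float32(p)); m=cv2.moments(h); return np.array([m['m10']/m['m00'],m['m01']/m['m00']]),m['m00']
def blob(mask,c,w):
    k=np.zeros(mask.shape,np.uint8); x,y=map(int,c); k[y-w:y+w+1,x-w:x+w+1]=mask[y-w:y+w+1,x-w:x+w+1]
    n,l,st,ce=cv2.connectedComponentsWithStats(k)
    if n<2: return None
    i=1+np.argmin(np.hypot(*(ce[1:]-c).T)-st[1:,4]*.05); ys,xs=np.where(l==i)
    return np.c_[xs,ys]
def expand(p): return np.vstack([p+np.array(o) for o in((.5,.5),(-.5,.5),(.5,-.5),(-.5,-.5))])
def fit(n,pts,d,h,z0,g):
    t,a=hullc(pts)
    r=least_squares(lambda c:hullc(proj(n,cyl(c,d,h,z0)))[0]-t,g[:2],diff_step=1e-3)
    return r.x,a,hullc(proj(n,cyl(r.x,d,h,z0)))[1]
```

Run:
```python
from h import *
T=np.load("T.npy");S=np.load("S.npy")
t=dict(dish=(320,209),deep=(244,229),shal=(182,216),cov=(229,178));s=dict(dish=(276,245),deep=(228,209),shal=(220,184),cov=(264,195))
def masks(I):
    b,g,r=I[...,0],I[...,1],I[...,2]
    green=((g-r)>6)&((g-b)>4)&(g>105)
    return dict(blue=(b-r>40),yel=(r-b>40),blk=(I.max(-1)<62),obj=~green)
for n,I,q in(("top",T,t),("side",S,s)):
    m=masks(I); m={k:v.astype(np.uint8) for k,v in m.items()}
    for k,mk,w,d,h,z0,g in(("deep","blue",8,.023,.024,0,(.457,.037)),("deep","obj",16,.06,.024,0,(.457,.037)),("shal","yel",8,.023,.014,0,(.496,.222)),("shal","obj",15,.06,.014,0,(.496,.222)),("cov","blk",8,.030,.012,.004,(.609,.083)),("cov","obj",14,.06,.004,0,(.609,.083)),("dish","obj",30,.104,.011,0,(.51,-.18))):
        p=blob(m[mk],q[k],w)
        if p is None: print(n,k,mk,None);continue
        p=expand(p); x,a,am=fit(n,p,d,h,z0,g); print(n,k,mk,x.round(4),"px area",round(a),"model",round(am),"cent",hullc(p)[0].round(2))
a=crop(T,(322,209),20,10);b=crop(S,(277,232),20,10)
o=np.hstack([a,b]);o=cv2.convertScaleAbs(o,alpha=1.3);cv2.imwrite("pics/m2.png",o)
```

```text
top deep blue [0.4584 0.0454] px area 54 model 51 cent [241.3  228.54]
top deep obj [0.4585 0.0403] px area 404 model 332 cent [242.96 228.5 ]
top shal yel [0.4984 0.2275] px area 55 model 54 cent [180.46 215.5 ]
top shal obj [0.4981 0.2242] px area 372 model 335 cent [181.51 215.61]
top cov blk [0.6105 0.084 ] px area 93 model 84 cent [228.36 177.72]
top cov obj [0.6108 0.0858] px area 308 model 311 cent [228.01 177.99]
top dish obj [ 0.5167 -0.1901] px area 1020 model 971 cent [320.33 208.42]
side deep blue [0.4626 0.0583] px area 26 model 64 cent [227.57 206.81]
side deep obj [0.4572 0.0402] px area 262 model 258 cent [227.99 209.96]
side shal yel [0.4997 0.2331] px area 17 model 35 cent [220.22 183.34]
side shal obj [0.4974 0.2213] px area 121 model 153 cent [220.68 184.9 ]
side cov blk [0.6102 0.0833] px area 42 model 54 cent [264.54 194.53]
side cov obj [0.6131 0.0894] px area 124 model 130 cent [264.51 195.61]
side dish obj [ 0.5227 -0.1783] px area 989 model 753 cent [276.99 244.05]
```

View pics/m2.png

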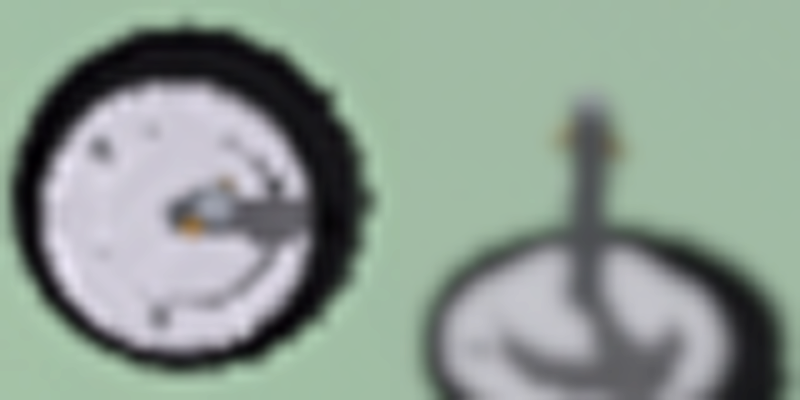

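Top: rod tip face at about pixel (323.3,209.0), catches at (324.3,207) and (320.5,211.2). Side: rod top at about (275.5,221.8).

Run:
```python
from h import *
print("tip",tri((323.3,209.0),(275.5,221.8)), atz("top",(323.3,209.0),.09),atz("side",(275.5,221.8),.09))
print("catchmid",atz("top",(322.4,209.1),.073))
print("foot",atz("top",(302+17.8-.5,189+21.6-.5),.011))
print("dish",proj("top",[[.5167,-.1901,.011]]))
print("deep hub",tri((241.3,228.5),(227.6,206.3)),"shal",tri((180.5,215.5),(220.2,183)),"cov",tri((228.3,177.8),(264.5,193.8)))
o=probe_bus.observe();R=Ro.from_euler('xyz',o['tool_rot']).as_matrix();print(R.round(3))
d=np.array([.4585,.0445,.13])-o['position'];print("world d",d,"tool",R.T@d, "yaw off", np.degrees(o['tool_rot'][2]))
```

```text
tip (array([ 0.51098256, -0.18733149,  0.08921935]), np.float64(0.0002131415230595323)) [ 0.51084915 -0.18717522  0.09      ] [ 0.51053909 -0.18837818  0.09      ]
catchmid [ 0.51137687 -0.18704968  0.073     ]
foot [ 0.51134479 -0.18646997  0.011     ]
dish [[320.48710154 208.28962238]]
deep hub (array([0.45829677, 0.04499567, 0.02255937]), np.float64(0.00034510408714106834)) shal (array([0.49793588, 0.22658348, 0.01193676]), np.float64(0.000648547377329668)) cov (array([0.61017436, 0.08399409, 0.01249216]), np.float64(0.00033291058638075744))
[[-0.958  0.288 -0.   ]
 [ 0.288  0.958 -0.   ]
 [ 0.    -0.    -1.   ]]
world d [ 0.27869749 -0.55406315 -0.10128631] tool [-0.42630568 -0.45046536  0.10129956] yaw off 163.2813362741244
```

Call:
nudge_tcp:
  rows: {"moves": [[0.085,-0.042,-0.045,0,0,0,-0.06],[0.085,-0.084,-0.09,0,0,0,-0.12],[0.085,-0.126,-0.135,0,0,0,-0.18],[0.085,-0.168,-0.18,0,0,0,-0.24],[0.085,-0.21,-0.225,0,0,0,-0.292]]}
  grip_n: 30

```text
clock: 1.18
position: [0.3169, 0.3209, 0.2315]
tool_rot: [3.141, 0.0, -3.14]
force: [1.2, 0.1, -0.1]
grip_width: 0.085
finger_force: 0.0
```

Call:
nudge_tcp:
  rows: {"moves": [[0.085,-0.027,-0.052,0.015,0,0,0],[0.085,-0.054,-0.104,0.03,0,0,0],[0.085,-0.081,-0.157,0.05,0,0,0],[0.085,-0.108,-0.21,0.07,0,0,0],[0.085,-0.135,-0.262,0.09,0,0,0]]}

```text
clock: 1.8
position: [0.4521, 0.0591, 0.141]
tool_rot: [3.141, 0.001, -3.141]
force: [1.4, 2.1, 0.9]
grip_width: 0.085
finger_force: 0.0
```

Call:
nudge_tcp:
  rows: {"moves": [[0.085,-0.007,-0.015,0.04,0,0,0],[0.085,-0.007,-0.015,0.04,0,0,0]]}

```text
clock: 2.05
position: [0.4572, 0.0443, 0.0996]
tool_rot: [-3.14, -0.004, 3.139]
force: [0.5, 0.2, -0.2]
grip_width: 0.0849
finger_force: 0.0
```

Call:
nudge_tcp:
  rows: {"moves": [[0.085,-0.001,0.0005,0.05,0,0,0],[0.085,-0.001,0.0005,0.09,0,0,0],[0.085,-0.001,0.0005,0.0965,0,0,0],[0.05,-0.001,0.0005,0.0965,0,0,0],[0.05,-0.001,0.0005,0.0965,0,0,0]]}
  grip_n: 25

```text
clock: 2.68
position: [0.4601, 0.0467, 0.0068]
tool_rot: [3.141, 0.002, -3.141]
force: [-2.8, 0.6, 13.4]
grip_width: 0.0593
finger_force: 24.0
```

Call:
nudge_tcp:
  rows: {"moves": [[0.05,0,0,0,0,0,0],[0.05,0,0,0,0,0,0]]}

```text
clock: 2.92
position: [0.4601, 0.0467, 0.0068]
tool_rot: [3.141, 0.002, -3.141]
force: [-2.4, 2.0, 9.3]
grip_width: 0.0595
finger_force: 24.8
```

Call:
nudge_tcp:
  rows: {"moves": [[0.075,0,0,0,0,0,0],[0.075,0,0,0,0,0,0]]}

```text
clock: 3.18
position: [0.4598, 0.0464, 0.0058]
tool_rot: [3.141, 0.001, -3.141]
force: [-0.0, -1.0, -0.4]
grip_width: 0.0751
finger_force: 0.0
```

```bash
python3 -c "
from h import *
print(probe_bus.observe()['qpos'].round(2))
T=avg('top',2);m=(T[...,0]-T[...,2]>40).astype(np.uint8);p=blob(m,(241,228),9)
print(len(p),p.mean(0)) if p is not None else print('occ')"
```

```text
[-0.26  0.67  0.04  2.16 -0.08  0.3   1.42]
occ
```

Call:
nudge_tcp:
  rows: {"moves": [[0.08,0,0,0,0,0,-0.18],[0.08,0,0,0,0,0,-0.36],[0.08,0,0,0,0,0,-0.54],[0.08,0,0,0,0,0,-0.72],[0.08,0,0,0,0,0,-0.9]]}

```text
clock: 3.9
position: [0.4593, 0.0461, 0.0049]
tool_rot: [-3.141, -0.0, -2.236]
force: [-1.0, -0.2, 0.3]
grip_width: 0.0799
finger_force: 0.0
```

```bash
python3 -c "
from h import *
print(probe_bus.observe()['qpos'].round(2))"
```

```text
[-0.11  0.67 -0.15  2.15  0.29  0.33  1.97]
```

Call:
nudge_tcp:
  rows: {"moves": [[0.08,0,0,0,0,0,-0.18],[0.08,0,0,0,0,0,-0.36],[0.08,0,0,0,0,0,-0.45],[0.05,0,0,0,0,0,-0.45],[0.05,0,0,0,0,0,-0.45]]}

```text
clock: 4.53
position: [0.4593, 0.046, 0.0052]
tool_rot: [-3.141, -0.0, -1.794]
force: [-2.1, -1.5, 12.5]
grip_width: 0.0597
finger_force: 24.1
```

Call:
nudge_tcp:
  rows: {"moves": [[0.05,0,0,0,0,0,0],[0.05,0,0,0,0,0,0]]}

```text
clock: 4.78
position: [0.4593, 0.046, 0.0052]
tool_rot: [-3.141, -0.001, -1.794]
force: [-2.1, -1.2, 11.1]
grip_width: 0.0601
finger_force: 24.3
```

```bash
python3 -c "
from h import *
print(probe_bus.observe()['qpos'].round(2))"
```

```text
[-0.04  0.68 -0.25  2.15  0.46  0.36  2.25]
```

Call:
nudge_tcp:
  rows: {"moves": [[0.05,0,0,-0.05,0,0,0],[0.05,0,0,-0.1,0,0,0],[0.05,0.03,-0.015,-0.125,0,0,0.07],[0.05,0.08,-0.04,-0.125,0,0,0.14],[0.05,0.13,-0.065,-0.125,0,0,0.2]]}
  grip_n: 40

```text
clock: 5.4
position: [0.4946, -0.0962, 0.1304]
tool_rot: [-3.141, 0.0, -1.995]
force: [0.3, 1.2, -1.5]
grip_width: 0.0591
finger_force: 43.2
```

Call:
nudge_tcp:
  rows: {"moves": [[0.05,0,0,0,0,0,0.07],[0.05,0,0,0,0,0,0.07]]}

```text
clock: 5.65
position: [0.494, -0.0951, 0.1297]
tool_rot: [3.141, 0.0, -2.064]
force: [0.3, 1.0, -1.4]
grip_width: 0.0589
finger_force: 43.2
```

Run:
```python
from h import *
o=probe_bus.observe();R=Ro.from_euler('xyz',o['tool_rot']).as_matrix();print(o['qpos'].round(2),R.T@(np.array([.512,-.1863,o['position'][2]])-o['position']))
```

```text
[ 0.39  0.5  -0.41  1.99  0.3   0.71  2.44] [ 7.18242485e-02 -5.90540423e-02 -3.20875070e-05]
```

Call:
nudge_tcp:
  rows: {"moves": [[0.05,0.025,-0.02,0,0,0,0.1],[0.05,0.05,-0.04,0,0,0,0.2],[0.05,0.0718,-0.059,0,0,0,0.3],[0.05,0.0718,-0.059,0,0,0,0.4],[0.05,0.0718,-0.059,0,0,0,0.4]]}

```text
clock: 6.28
position: [0.5125, -0.187, 0.1297]
tool_rot: [-3.142, -0.0, -2.463]
force: [-0.4, 0.6, -0.9]
grip_width: 0.0589
finger_force: 43.3
```

Run:
```python
from h import *
o=probe_bus.observe();print(o['qpos'].round(2))
T=avg("top",3);S=avg("side",3)
u=proj("side",[.512,-.1863,.09])[0].round();v=proj("top",[.512,-.1863,.12])[0].round()
print(u,v)
o=np.hstack([crop(T,v,20,10),crop(S,u,20,10)]);cv2.imwrite("pics/m3.png",cv2.convertScaleAbs(o,alpha=1.3))
```

```text
[ 0.46  0.54 -0.3   1.89  0.23  0.74  2.28]
[276. 221.] [325. 208.]
```

View pics/m3.png

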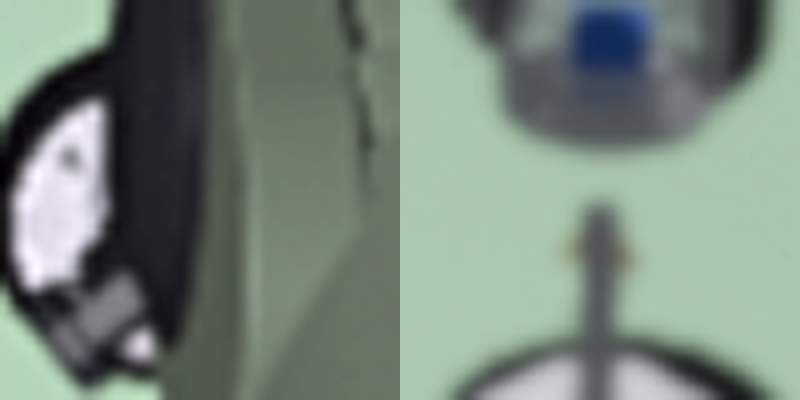

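Side view: the hub is centred at col ~608/10 and the floor at ~606, with the rod tip at ~600 in crop. I'll compare with projections.

Run:
```python
from h import *
u0=np.array([276,221])
for z in(.09,.1245,.14): print(z,((proj("side",[.5125,-.187,z])[0]-u0+20)*10+[400,0]+5).round(1))
print((proj("side",[[.5135,-.187,.09],[.5125,-.186,.09]])-u0+20)*10+[405,5])
S=np.mean([viewer.grab_frame("side").astype(float) for _ in range(3)],0)
m=(S[...,0]-S[...,2]>35).astype(np.uint8);p=blob(m,(276,206),9);print("hub",p.mean(0),len(p))
print("rod",[ (y,round(float(np.average(np.arange(268,285),weights=np.clip(150-S[y,268:285].mean(-1),0,None)**2)),2)) for y in (222,223,229,230,231)])
print([S[y,270:284].mean(-1).round().astype(int).tolist() for y in (222,230)])
```

```text
0.09 [604.1 208.7]
0.1245 [607.2 101. ]
0.14 [608.7  51.4]
[[607.36601664 207.8099898 ]
 [602.38828409 206.81343993]]
hub [276.68181818 203.86363636] 44
rod [(222, 275.6), (223, 275.55), (229, 275.68), (230, 275.61), (231, 275.46)]
[[140, 140, 137, 126, 102, 83, 83, 102, 124, 136, 139, 140, 139, 139], [140, 140, 138, 126, 96, 72, 73, 94, 122, 135, 139, 140, 139, 140]]
```

Call:
nudge_tcp:
  rows: {"moves": [[0.05,0.0005,0.0012,0.015,0,0,0],[0.05,0.0005,0.0012,0.028,0,0,0],[0.05,0.0005,0.0012,0.031,0,0,0],[0.05,0.0005,0.0012,0.034,0,0,0],[0.05,0.0005,0.0012,0.036,0,0,0]]}

```text
clock: 7.35
position: [0.5114, -0.1855, 0.0939]
tool_rot: [-3.141, 0.0, -2.462]
force: [-0.4, -0.5, 2.8]
grip_width: 0.0587
finger_force: 43.6
```

Call:
nudge_tcp:
  rows: {"moves": [[0.05,0,0,0.002,0,0,0],[0.05,0,0,0.004,0,0,0]]}

```text
clock: 7.6
position: [0.5113, -0.1858, 0.0899]
tool_rot: [-3.141, -0.0, -2.462]
force: [-0.9, -2.3, 0.4]
grip_width: 0.059
finger_force: 43.4
```

Call:
nudge_tcp:
  rows: {"moves": [[0.05,0.0005,-0.0003,0.002,0,0,0],[0.05,0.0005,-0.0003,0.004,0,0,0],[0.05,0.0005,-0.0003,0.006,0,0,0]]}

```text
clock: 7.98
position: [0.5112, -0.186, 0.0838]
tool_rot: [-3.141, 0.0, -2.462]
force: [-0.3, -3.1, 3.4]
grip_width: 0.0592
finger_force: 43.7
```

Call:
nudge_tcp:
  rows: {"moves": [[0.05,0,0,0.002,0,0,0],[0.05,0,0,0.004,0,0,0],[0.05,0,0,0.006,0,0,0]]}

```text
clock: 8.35
position: [0.5114, -0.1862, 0.0781]
tool_rot: [-3.141, 0.0, -2.462]
force: [-2.8, -3.8, 7.8]
grip_width: 0.0592
finger_force: 44.0
```

Call:
nudge_tcp:
  rows: {"moves": [[0.05,0.0005,-0.0003,0.004,0,0,0],[0.05,0.0005,-0.0003,0.008,0,0,0],[0.05,0.0005,-0.0003,0.012,0,0,0],[0.05,0.0005,-0.0003,0.016,0,0,0],[0.05,0.0005,-0.0003,0.020,0,0,0]]}

```text
clock: 8.98
position: [0.5109, -0.1865, 0.0575]
tool_rot: [3.142, -0.0, -2.461]
force: [-0.8, -3.3, 4.2]
grip_width: 0.0591
finger_force: 43.7
```

Call:
nudge_tcp:
  rows: {"moves": [[0.05,0,0,0.006,0,0,0],[0.05,0,0,0.012,0,0,0],[0.05,0,0,0.018,0,0,0],[0.05,0,0,0.022,0,0,0],[0.05,0,0,0.025,0,0,0]]}

```text
clock: 9.6
position: [0.5108, -0.1865, 0.0325]
tool_rot: [3.141, -0.0, -2.461]
force: [-0.3, -2.9, 0.8]
grip_width: 0.0586
finger_force: 43.4
```

Fits over the rod and past the catches. Now easing down to the seat.

Call:
nudge_tcp:
  rows: {"moves": [[0.05,0,0,0.0015,0,0,0],[0.05,0,0,0.003,0,0,0],[0.05,0,0,0.0045,0,0,0]]}

```text
clock: 9.98
position: [0.511, -0.1865, 0.0283]
tool_rot: [-3.141, 0.0, -2.461]
force: [-0.6, -2.6, 1.2]
grip_width: 0.059
finger_force: 43.4
```

Call:
nudge_tcp:
  rows: {"moves": [[0.05,0,0,0.0005,0,0,0],[0.05,0,0,0.001,0,0,0]]}

```text
clock: 10.22
position: [0.5109, -0.1866, 0.0274]
tool_rot: [-3.141, 0.0, -2.461]
force: [-2.0, -2.2, 3.7]
grip_width: 0.0588
finger_force: 43.7
```

Call:
nudge_tcp:
  rows: {"moves": [[0.08,0,0,0,0,0,0],[0.08,0,0,-0.001,0,0,0],[0.08,0,0,-0.02,0,0,0],[0.08,0,0,-0.06,0,0,0],[0.08,0,0,-0.11,0,0,0]]}
  grip_n: 25

```text
clock: 10.85
position: [0.5105, -0.1862, 0.1393]
tool_rot: [3.141, -0.0, -2.461]
force: [0.7, -0.3, 0.9]
grip_width: 0.0797
finger_force: 0.0
```

Call:
nudge_tcp:
  rows: {"moves": [[0.085,-0.034,0.045,0,0,0,0],[0.085,-0.07,0.092,0,0,0,0],[0.085,-0.107,0.14,0,0,0,0],[0.085,-0.144,0.188,0,0,0,0],[0.085,-0.18,0.236,0,0,0,0]]}

```text
clock: 11.48
position: [0.5023, 0.1122, 0.1388]
tool_rot: [-3.141, 0.001, -2.461]
force: [0.9, -0.8, 0.8]
grip_width: 0.0852
finger_force: 0.0
```

Call:
nudge_tcp:
  rows: {"moves": [[0.085,-0.034,0.045,0,0,0,0],[0.085,-0.071,0.0943,0.01,0,0,0],[0.085,-0.071,0.0943,0.06,0,0,0],[0.085,-0.071,0.0943,0.06,0,0,0]]}

```text
clock: 11.98
position: [0.4966, 0.2277, 0.0761]
tool_rot: [3.141, -0.005, -2.46]
force: [0.2, -0.6, 1.9]
grip_width: 0.0851
finger_force: 0.0
```

Run:
```python
from h import *
o=probe_bus.observe();R=Ro.from_euler('xyz',o['tool_rot']).as_matrix();print(o['qpos'].round(2),R.T@(np.array([.499,.2278,.006])-o['position']))
S=viewer.grab_frame("side");T=viewer.grab_frame("top")
cv2.imwrite("pics/m4.png",cv2.convertScaleAbs(np.hstack([crop(T,(322,209),20,10),crop(S,(276,227),20,10)]),alpha=1.3))
```

```text
[-0.32  0.63 -0.3   1.91  0.29  0.64  1.45] [-0.00227509 -0.00148735  0.07004601]
```

View pics/m4.png

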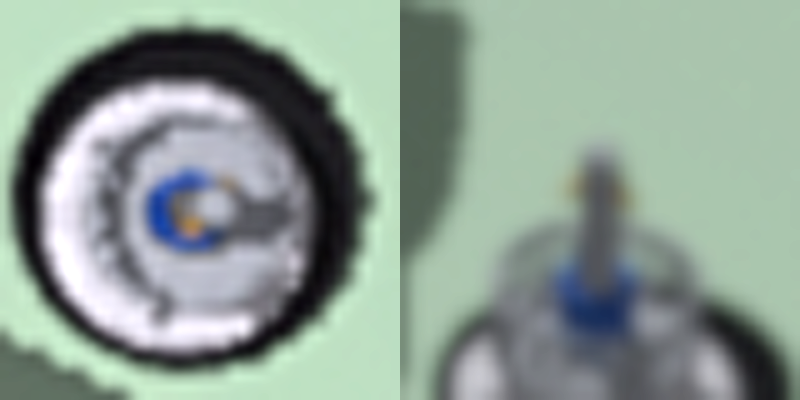

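Deep is seated on the carrier: the blue hub is around the rod at (190,210)/10 in the crop and the catches stand out. The rod tip is unchanged at (218,205)/10 in the top crop and (600,150) in the side crop. Now the shallow basket.

Call:
nudge_tcp:
  rows: {"moves": [[0.085,-0.0023,-0.0015,0.05,0,0,0],[0.085,-0.0023,-0.0015,0.066,0,0,0],[0.085,-0.0023,-0.0015,0.070,0,0,0],[0.05,-0.0023,-0.0015,0.070,0,0,0],[0.05,-0.0023,-0.0015,0.070,0,0,0]]}
  grip_n: 25

```text
clock: 12.7
position: [0.502, 0.2287, 0.0091]
tool_rot: [-3.141, 0.002, -2.462]
force: [2.0, -9.0, 32.4]
grip_width: 0.0548
finger_force: 22.4
```

Call:
nudge_tcp:
  rows: {"moves": [[0.05,0,0,0,0,0,0],[0.075,0,0,0,0,0,0.1],[0.08,0,0,0,0,0,0.28],[0.08,0,0,0,0,0,0.46],[0.08,0,0,0,0,0,0.64]]}

```text
clock: 13.32
position: [0.5015, 0.2288, 0.0084]
tool_rot: [3.141, 0.001, -3.107]
force: [-1.0, -0.1, 0.2]
grip_width: 0.08
finger_force: 0.0
```

Call:
nudge_tcp:
  rows: {"moves": [[0.08,0,0,0,0,0,0.18],[0.08,0,0,0,0,0,0.36],[0.08,0,0,0,0,0,0.54],[0.08,0,0,0,0,0,0.72],[0.08,0,0,0,0,0,0.8]]}

```text
clock: 13.95
position: [0.5013, 0.229, 0.0083]
tool_rot: [3.14, -0.0, 2.378]
force: [-0.0, 0.0, 0.4]
grip_width: 0.08
finger_force: 0.0
```

Call:
nudge_tcp:
  rows: {"moves": [[0.05,0,0,0,0,0,0],[0.05,0,0,0,0,0,0],[0.05,0,0,0,0,0,0],[0.05,0,0,0,0,0,0]]}

```text
clock: 14.45
position: [0.4995, 0.2269, 0.0086]
tool_rot: [-3.138, -0.001, 2.383]
force: [-15.0, -10.0, 37.7]
grip_width: 0.0556
finger_force: 24.5
```

Run:
```python
from h import *
print(probe_bus.observe()['qpos'].round(2))
```

```text
[-0.61  0.74  0.1   1.94 -0.15  0.47  0.42]
```

Call:
nudge_tcp:
  rows: {"moves": [[0.08,0,0,0,0,0,0],[0.08,0,0,0,0,0,0],[0.08,0,0,-0.04,0,0,0],[0.08,0,0,-0.09,0,0,0]]}

```text
clock: 14.95
position: [0.5005, 0.2282, 0.0978]
tool_rot: [-3.14, -0.001, 2.383]
force: [2.0, 0.2, -0.6]
grip_width: 0.0799
finger_force: 0.0
```

Run:
```python
from h import *
o=probe_bus.observe();print(o['position'])
S=avg("side",2)
u=proj("side",[.5,.228,.02])[0].astype(int);print(u)
cv2.imwrite("pics/m5.png",cv2.convertScaleAbs(crop(S,u,20,15),alpha=1.3))
```

```text
[0.50050005 0.22816517 0.09778325]
[220 180]
```

View pics/m5.png

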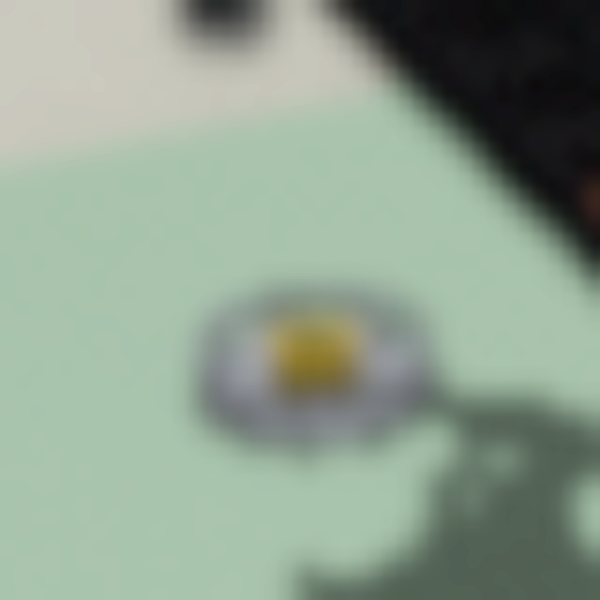

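The basket is still flat at side pixel (220.3,183). The fingertips had closed on top of its rim, so I'll go lower and check force as they close.

Call:
nudge_tcp:
  rows: {"moves": [[0.08,0.0008,-0.0013,0.05,0,0,0],[0.08,0.0008,-0.0013,0.09,0,0,0],[0.08,0.0008,-0.0013,0.0965,0,0,0],[0.08,0.0008,-0.0013,0.0965,0,0,0]]}
  grip_n: 20

```text
clock: 15.55
position: [0.4998, 0.228, 0.0014]
tool_rot: [3.142, 0.0, 2.382]
force: [0.9, -0.0, 1.1]
grip_width: 0.0801
finger_force: 0.0
```

Call:
nudge_tcp:
  rows: {"moves": [[0.064,0,0,0,0,0,0],[0.064,0,0,0,0,0,0]]}

```text
clock: 15.8
position: [0.5002, 0.2283, 0.0019]
tool_rot: [3.14, 0.001, 2.382]
force: [-0.2, 1.2, 0.2]
grip_width: 0.064
finger_force: 0.0
```

Call:
nudge_tcp:
  rows: {"moves": [[0.057,0,0,0,0,0,0],[0.057,0,0,0,0,0,0]]}

```text
clock: 16.05
position: [0.5, 0.2283, 0.0018]
tool_rot: [3.14, 0.0, 2.382]
force: [-1.7, -1.0, 12.7]
grip_width: 0.0579
finger_force: 18.8
```

Call:
nudge_tcp:
  rows: {"moves": [[0.075,0,0,0.0,0,0,0],[0.08,0,0,0.0,0,0,0.15],[0.08,0,0,0.0,0,0,0.33],[0.08,0,0,0.001,0,0,0.51],[0.08,0,0,0.0015,0,0,0.69]]}

```text
clock: 16.68
position: [0.4996, 0.2282, -0.0005]
tool_rot: [3.141, -0.0, 1.686]
force: [-0.6, -0.4, 0.7]
grip_width: 0.0804
finger_force: 0.0
```

Call:
nudge_tcp:
  rows: {"moves": [[0.08,0,0,0,0,0,0.18],[0.08,0,0,0,0,0,0.36],[0.08,0,0,0,0,0,0.54],[0.08,0,0,0,0,0,0.71],[0.064,0,0,0,0,0,0.71]]}

```text
clock: 17.3
position: [0.4994, 0.2283, -0.0007]
tool_rot: [3.141, 0.0, 0.983]
force: [0.4, -0.5, -0.6]
grip_width: 0.0647
finger_force: 0.0
```

Call:
nudge_tcp:
  rows: {"moves": [[0.057,0,0,0,0,0,0],[0.055,0,0,0,0,0,0],[0.055,0,0,0,0,0,0]]}
  grip_n: 30

```text
clock: 17.68
position: [0.4995, 0.2283, -0.0002]
tool_rot: [-3.141, -0.0, 0.986]
force: [-4.1, 0.4, 8.3]
grip_width: 0.0587
finger_force: 30.1
```

```bash
python3 -c "
from h import *
print(probe_bus.observe()['qpos'].round(2))"
```

```text
[-0.84  0.82  0.43  1.95 -0.67  0.52 -0.52]
```

Call:
nudge_tcp:
  rows: {"moves": [[0.05,0,0,-0.05,0,0,0],[0.05,-0.02,0.015,-0.1,0,0,0],[0.05,-0.06,0.042,-0.125,0,0,0],[0.05,-0.11,0.077,-0.125,0,0,0],[0.05,-0.16,0.112,-0.125,0,0,0]]}
  grip_n: 40

```text
clock: 18.3
position: [0.5038, 0.0312, 0.1248]
tool_rot: [3.141, -0.001, 0.987]
force: [1.9, 0.0, -1.6]
grip_width: 0.0574
finger_force: 43.1
```

Call:
nudge_tcp:
  rows: {"moves": [[0.05,-0.05,0.035,0,0,0,0],[0.05,-0.1,0.07,0,0,0,0],[0.05,-0.15,0.105,0,0,0,0],[0.05,-0.18,0.1268,0,0,0,0],[0.05,-0.18,0.1268,0,0,0,0]]}

```text
clock: 18.92
position: [0.5086, -0.1907, 0.1245]
tool_rot: [3.141, 0.001, 0.981]
force: [-0.0, -0.2, -1.3]
grip_width: 0.0578
finger_force: 43.1
```

Run:
```python
from h import *
o=probe_bus.observe();R=Ro.from_euler('xyz',o['tool_rot']).as_matrix();p=o['position'];print(o['qpos'].round(2),R.T@(np.array([.511,-.187,.095])-p))
S=avg("side",4)
u0=proj("side",[.511,-.187,.1])[0].astype(int)
print("exp at TCP",proj("side",[[*p[:2],.09],[*p[:2],p[2]],[*p[:2],p[2]+.014]]).round(2).tolist())
m=(S[...,2]-S[...,0]>40).astype(np.uint8);q=blob(m,proj("side",[*p[:2],p[2]+.01])[0],10);print("hub",q.mean(0),len(q))
for y in(223,224,229): print(y,S[y,270:284].mean(-1).round().astype(int).tolist())
cv2.imwrite("pics/m6.png",cv2.convertScaleAbs(crop(S,u0,22,15),alpha=1.3));print(u0)
```

```text
[-0.15  0.61  0.57  1.93 -0.48  0.73  0.11] [ 4.43129183e-03 -3.91039934e-05  2.95330537e-02]
exp at TCP [[275.24, 222.41], [275.54, 211.6], [275.67, 207.1]]
hub [275.5        207.73913043] 46
223 [144, 143, 139, 124, 95, 74, 76, 95, 121, 138, 143, 143, 143, 144]
224 [143, 141, 134, 115, 87, 70, 72, 89, 115, 135, 142, 143, 144, 143]
229 [122, 117, 116, 108, 87, 72, 71, 82, 101, 117, 128, 134, 139, 142]
[275 218]
```

View pics/m6.png

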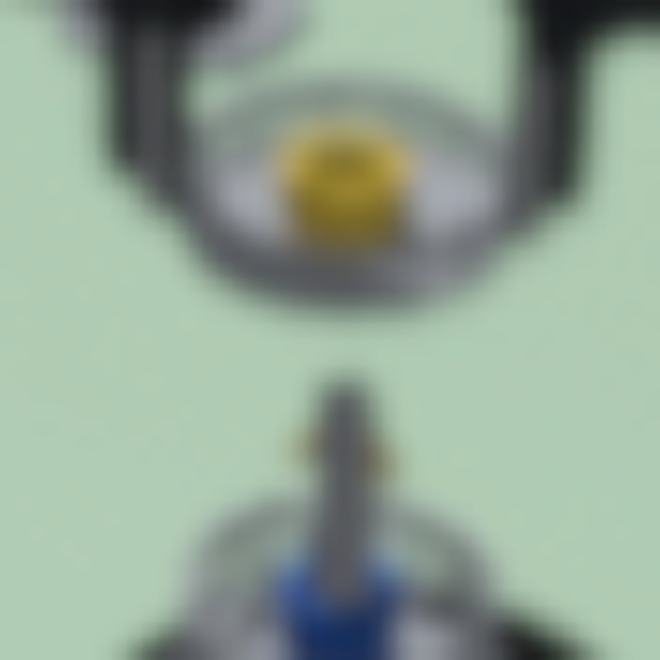

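Side view: yellow hub centred at col 275.5, rod tip at col 275.45, aligned to within about 1 mm laterally. I'll correct 4.4 mm in depth and lower.

Call:
nudge_tcp:
  rows: {"moves": [[0.05,0.0044,0.0003,0.01,0,0,0],[0.05,0.0044,0.0003,0.022,0,0,0],[0.05,0.0044,0.0003,0.03,0,0,0],[0.05,0.0044,0.0003,0.033,0,0,0],[0.05,0.0044,0.0003,0.035,0,0,0]]}

```text
clock: 19.75
position: [0.5119, -0.184, 0.0892]
tool_rot: [3.141, 0.0, 0.982]
force: [-0.8, 1.6, 5.5]
grip_width: 0.0574
finger_force: 43.8
```

Call:
nudge_tcp:
  rows: {"moves": [[0.05,0,0,0.002,0,0,0],[0.05,0,0,0.004,0,0,0]]}

```text
clock: 20.0
position: [0.5129, -0.1843, 0.0865]
tool_rot: [3.139, -0.001, 0.982]
force: [-0.2, 2.3, 21.7]
grip_width: 0.058
finger_force: 42.1
```

Call:
nudge_tcp:
  rows: {"moves": [[0.05,0,0,0.002,0,0,0],[0.05,0,0,0.004,0,0,0]]}

```text
clock: 20.25
position: [0.5136, -0.1844, 0.083]
tool_rot: [3.138, -0.002, 0.982]
force: [-0.7, 2.8, 28.5]
grip_width: 0.0577
finger_force: 38.1
```

Call:
nudge_tcp:
  rows: {"moves": [[0.05,0,0,-0.01,0,0,0],[0.05,0,0,-0.018,0,0,0],[0.05,0,0,-0.018,0,0,0]]}

```text
clock: 20.62
position: [0.5122, -0.1839, 0.0999]
tool_rot: [3.141, -0.0, 0.982]
force: [-0.6, 0.9, -2.0]
grip_width: 0.0577
finger_force: 43.0
```

Run:
```python
from h import *
o=probe_bus.observe();R=Ro.from_euler('xyz',o['tool_rot']).as_matrix();p=o['position'];print(p,o['tool_rot'],o['qd'].round(3),R.T@(np.array([.5113,-.1872,p[2]])-p))
S=avg("side",4)
m=(S[...,2]-S[...,0]>40).astype(np.uint8);q=blob(m,proj("side",[*p[:2],p[2]+.01])[0],10);print("hub",q.mean(0),len(q),proj("side",[[*p[:2],p[2]+.01],[*p[:2],.09]]))
u0=proj("side",[.511,-.187,.1])[0].astype(int)
for y in range(220,230,2): print(y,S[y,270:284].mean(-1).round().astype(int).tolist())
cv2.imwrite("pics/m7.png",cv2.convertScaleAbs(crop(S,u0,22,15),alpha=1.3));print(u0)
```

```text
[ 0.512206   -0.18387222  0.09989979] [ 3.14067742e+00 -3.79638023e-04  9.81844056e-01] [ 0.005  0.013 -0.011  0.006 -0.009 -0.012  0.006] [-3.27039779e-03  1.09519262e-03 -2.39208770e-07]
hub [275.73333333 213.1       ] 30 [[275.45407691 214.65458736]
 [275.28159684 220.8093285 ]]
220 [122, 116, 109, 100, 88, 80, 82, 86, 91, 95, 98, 102, 107, 113]
222 [144, 143, 139, 127, 102, 90, 100, 113, 126, 136, 139, 141, 141, 142]
224 [144, 142, 133, 113, 87, 74, 78, 93, 117, 137, 144, 145, 145, 144]
226 [143, 138, 125, 105, 83, 71, 70, 78, 98, 123, 139, 144, 145, 145]
228 [139, 136, 132, 120, 93, 72, 72, 84, 104, 124, 138, 143, 144, 145]
[275 218]
```

View pics/m7.png

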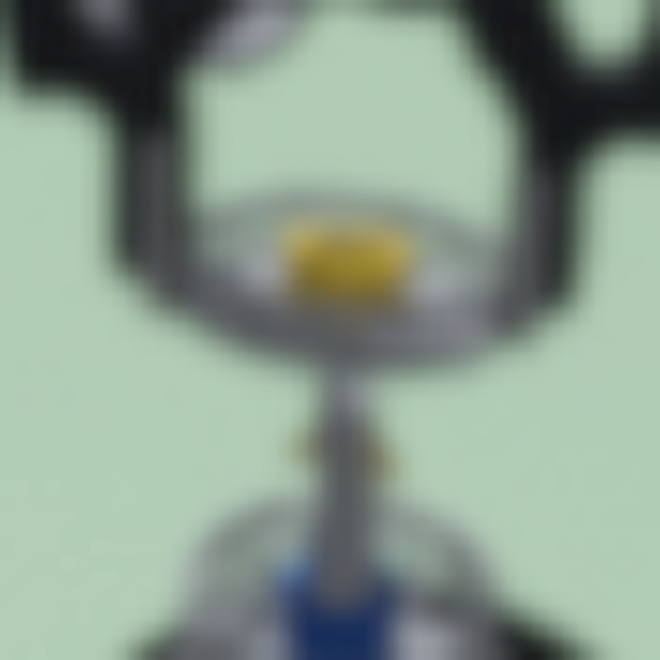

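Pressing on the tip tilted the basket in the fingers: the near side is up and its ellipse is flattened, with the hub at (350,265) in the crop. I'll set it down on free bench to level it and regrip.

Call:
nudge_tcp:
  rows: {"moves": [[0.05,0,0,-0.025,0,0,0],[0.05,0.03,-0.03,-0.025,0,0,0],[0.05,0.07,-0.07,-0.025,0,0,0],[0.05,0.112,-0.112,-0.02,0,0,0],[0.05,0.154,-0.154,-0.01,0,0,0]]}

```text
clock: 21.45
position: [0.469, 0.0315, 0.1092]
tool_rot: [3.141, -0.0, 0.982]
force: [1.5, 0.7, -1.9]
grip_width: 0.0572
finger_force: 43.1
```

Call:
nudge_tcp:
  rows: {"moves": [[0.05,0,0,0.03,0,0,0],[0.05,0,0,0.07,0,0,0],[0.05,0,0,0.094,0,0,0],[0.05,0,0,0.102,0,0,0],[0.05,0,0,0.104,0,0,0]]}

```text
clock: 22.08
position: [0.4695, 0.0295, 0.0054]
tool_rot: [-3.142, 0.0, 0.981]
force: [0.8, -1.3, -1.2]
grip_width: 0.0574
finger_force: 43.0
```

Call:
nudge_tcp:
  rows: {"moves": [[0.05,0,0,0,0,0,0]]}
  grip_n: 20

```text
clock: 22.2
position: [0.4698, 0.0298, 0.0059]
tool_rot: [3.141, -0.001, 0.982]
force: [1.0, 0.1, -0.4]
grip_width: 0.0572
finger_force: 43.0
```

Call:
nudge_tcp:
  rows: {"moves": [[0.05,0,0,0.0025,0,0,0],[0.05,0,0,0.0045,0,0,0],[0.08,0,0,0.0045,0,0,0],[0.08,0,0,0.0055,0,0,0],[0.08,0,0,0.0065,0,0,-0.1]]}
  grip_n: 30

```text
clock: 22.82
position: [0.4695, 0.0299, -0.0013]
tool_rot: [3.141, 0.0, 1.084]
force: [0.9, -0.1, 0.4]
grip_width: 0.08
finger_force: 0.0
```

Call:
nudge_tcp:
  rows: {"moves": [[0.08,0,0,0,0,0,-0.18],[0.08,0,0,0,0,0,-0.36],[0.08,0,0,0,0,0,-0.54],[0.08,0,0,0,0,0,-0.72],[0.08,0,0,0,0,0,-0.9]]}

```text
clock: 23.45
position: [0.4695, 0.0298, -0.0012]
tool_rot: [3.141, 0.0, 1.988]
force: [-0.9, -0.4, -0.3]
grip_width: 0.0803
finger_force: 0.0
```

Call:
nudge_tcp:
  rows: {"moves": [[0.08,0,0,0,0,0,-0.18],[0.08,0,0,0,0,0,-0.36],[0.064,0,0,0,0,0,-0.36],[0.055,0,0,0,0,0,-0.36],[0.055,0,0,0,0,0,-0.36]]}

```text
clock: 24.08
position: [0.4695, 0.0297, -0.0008]
tool_rot: [3.141, 0.0, 2.337]
force: [-2.0, -0.1, 13.6]
grip_width: 0.0581
finger_force: 29.1
```

Call:
nudge_tcp:
  rows: {"moves": [[0.08,0,0,0,0,0,0],[0.08,0,0,0,0,0,0.1],[0.08,0,0,0,0,0,0.28],[0.08,0,0,0,0,0,0.46],[0.08,0,0,0,0,0,0.64]]}

```text
clock: 24.7
position: [0.4695, 0.0299, -0.0012]
tool_rot: [3.141, 0.0, 1.693]
force: [-0.1, 0.9, -0.1]
grip_width: 0.0801
finger_force: 0.0
```

Call:
nudge_tcp:
  rows: {"moves": [[0.08,0,0,0,0,0,0.18],[0.08,0,0,0,0,0,0.36],[0.08,0,0,0,0,0,0.54],[0.08,0,0,0,0,0,0.72],[0.064,0,0,0,0,0,0.72]]}

```text
clock: 25.32
position: [0.4694, 0.0299, -0.0013]
tool_rot: [3.141, 0.0, 0.981]
force: [0.1, 0.3, -0.4]
grip_width: 0.0647
finger_force: 0.0
```

Call:
nudge_tcp:
  rows: {"moves": [[0.055,0,0,0,0,0,0],[0.055,0,0,0,0,0,0],[0.055,0,0,0,0,0,0]]}

```text
clock: 25.7
position: [0.4695, 0.0299, -0.0011]
tool_rot: [-3.141, -0.0, 0.983]
force: [-1.7, 3.0, 4.3]
grip_width: 0.0575
finger_force: 31.8
```

Call:
nudge_tcp:
  rows: {"moves": [[0.05,0,0,-0.05,0,0,0],[0.05,0,0,-0.1,0,0,0],[0.05,-0.035,0.035,-0.116,0,0,0],[0.05,-0.075,0.075,-0.116,0,0,0],[0.05,-0.115,0.114,-0.116,0,0,0]]}
  grip_n: 45

```text
clock: 26.32
position: [0.5007, -0.1307, 0.1151]
tool_rot: [3.141, -0.0, 0.983]
force: [1.2, -0.3, -1.1]
grip_width: 0.0569
finger_force: 51.9
```

Call:
nudge_tcp:
  rows: {"moves": [[0.05,-0.03,0.03,0,0,0,0],[0.05,-0.0424,0.0415,0,0,0,0],[0.05,-0.0424,0.0415,0,0,0,0],[0.05,-0.0424,0.0415,0,0,0,0]]}

```text
clock: 26.82
position: [0.5112, -0.1861, 0.1146]
tool_rot: [-3.141, -0.0, 0.983]
force: [0.3, -0.0, -1.1]
grip_width: 0.057
finger_force: 51.9
```

Run:
```python
from h import *
o=probe_bus.observe();R=Ro.from_euler('xyz',o['tool_rot']).as_matrix();p=o['position'];print(p,R.T@(np.array([.5113,-.1872,.095])-p))
S=avg("side",4)
m=(S[...,2]-S[...,0]>40).astype(np.uint8);q=blob(m,proj("side",[*p[:2],p[2]+.01])[0],10);print("hub",q.mean(0),len(q),proj("side",[[*p[:2],p[2]+.01],[*p[:2],.09]]))
for y in(223,224,229): print(y,S[y,270:284].mean(-1).round().astype(int).tolist())
```

```text
[ 0.51117535 -0.18610727  0.1145867 ] [-0.00084641  0.00072564  0.01958585]
hub [275.86666667 210.04444444] 45 [[275.62633422 210.52409147]
 [275.32285942 221.31755487]]
223 [144, 143, 139, 124, 95, 75, 76, 96, 123, 138, 143, 144, 144, 144]
224 [144, 142, 134, 113, 86, 70, 73, 89, 116, 136, 143, 144, 144, 144]
229 [123, 119, 118, 109, 88, 72, 72, 83, 102, 118, 128, 135, 140, 142]
```

Call:
nudge_tcp:
  rows: {"moves": [[0.05,-0.0009,0.0001,0.01,0,0,0],[0.05,-0.0009,0.0001,0.018,0,0,0],[0.05,-0.0009,0.0001,0.022,0,0,0],[0.05,-0.0009,0.0001,0.024,0,0,0],[0.05,-0.0009,0.0001,0.0255,0,0,0]]}

```text
clock: 27.65
position: [0.5108, -0.1884, 0.0892]
tool_rot: [3.142, 0.0, 0.982]
force: [-0.0, -0.0, -0.8]
grip_width: 0.0572
finger_force: 51.9
```

Call:
nudge_tcp:
  rows: {"moves": [[0.05,0,0,0.001,0,0,0],[0.05,0,0,0.002,0,0,0]]}

```text
clock: 27.9
position: [0.5109, -0.1883, 0.0874]
tool_rot: [3.141, -0.0, 0.982]
force: [-0.1, -0.5, -1.4]
grip_width: 0.0571
finger_force: 51.9
```

Call:
nudge_tcp:
  rows: {"moves": [[0.05,0,0,0.002,0,0,0],[0.05,0,0,0.004,0,0,0],[0.05,0,0,0.006,0,0,0]]}

```text
clock: 28.28
position: [0.5109, -0.1883, 0.0812]
tool_rot: [-3.142, 0.0, 0.982]
force: [0.1, 0.3, -0.6]
grip_width: 0.0566
finger_force: 51.9
```

Call:
nudge_tcp:
  rows: {"moves": [[0.05,0,0,0.002,0,0,0],[0.05,0,0,0.004,0,0,0],[0.05,0,0,0.006,0,0,0]]}

```text
clock: 28.65
position: [0.5109, -0.1883, 0.0753]
tool_rot: [3.142, -0.0, 0.982]
force: [-1.0, -0.0, 7.5]
grip_width: 0.0569
finger_force: 52.7
```

Clean fit with the catches folding. Continuing down to the deep basket (its top is at 46 mm).

Call:
nudge_tcp:
  rows: {"moves": [[0.05,0,0,0.003,0,0,0],[0.05,0,0,0.006,0,0,0],[0.05,0,0,0.009,0,0,0],[0.05,0,0,0.012,0,0,0]]}

```text
clock: 29.15
position: [0.5109, -0.1883, 0.0632]
tool_rot: [3.141, -0.0, 0.982]
force: [-0.8, 1.0, 3.7]
grip_width: 0.0569
finger_force: 52.4
```

Call:
nudge_tcp:
  rows: {"moves": [[0.05,0,0,0.004,0,0,0],[0.05,0,0,0.008,0,0,0],[0.05,0,0,0.011,0,0,0],[0.05,0,0,0.013,0,0,0]]}

```text
clock: 29.65
position: [0.5107, -0.1883, 0.05]
tool_rot: [-3.141, 0.0, 0.982]
force: [-0.2, -0.3, -1.3]
grip_width: 0.0571
finger_force: 51.9
```

Call:
nudge_tcp:
  rows: {"moves": [[0.05,0,0,0.001,0,0,0],[0.05,0,0,0.002,0,0,0],[0.05,0,0,0.003,0,0,0]]}

```text
clock: 30.02
position: [0.5109, -0.1883, 0.0473]
tool_rot: [3.142, -0.0, 0.982]
force: [0.6, 0.3, -1.4]
grip_width: 0.057
finger_force: 51.9
```

Call:
nudge_tcp:
  rows: {"moves": [[0.05,0,0,0.001,0,0,0],[0.05,0,0,0.0015,0,0,0]]}

```text
clock: 30.28
position: [0.5109, -0.1883, 0.0458]
tool_rot: [-3.142, -0.0, 0.982]
force: [-0.1, -0.1, -1.2]
grip_width: 0.0567
finger_force: 51.9
```

Call:
nudge_tcp:
  rows: {"moves": [[0.05,0,0,0.0005,0,0,0],[0.05,0,0,0.001,0,0,0]]}

```text
clock: 30.52
position: [0.5109, -0.1883, 0.0448]
tool_rot: [3.141, -0.0, 0.982]
force: [-1.0, 0.8, 1.6]
grip_width: 0.0568
finger_force: 52.1
```

Call:
nudge_tcp:
  rows: {"moves": [[0.08,0,0,0,0,0,0],[0.08,0,0,0,0,0,0],[0.08,0,0,-0.02,0,0,0],[0.08,0,0,-0.06,0,0,0],[0.08,0,0,-0.1,0,0,0]]}
  grip_n: 25

```text
clock: 31.15
position: [0.5106, -0.1883, 0.1459]
tool_rot: [-3.141, 0.0, 0.982]
force: [0.5, -0.2, 0.2]
grip_width: 0.0801
finger_force: 0.0
```

Call:
nudge_tcp:
  rows: {"moves": [[0.06,0.055,-0.013,0,0,0,0],[0.06,0.112,-0.027,0,0,0,0],[0.06,0.17,-0.041,0,0,0,0],[0.06,0.228,-0.055,0,0,0,0],[0.06,0.283,-0.0685,0.01,0,0,0]]}

```text
clock: 31.78
position: [0.612, 0.0873, 0.1353]
tool_rot: [3.141, -0.001, 0.982]
force: [0.9, -0.3, 0.8]
grip_width: 0.0601
finger_force: 0.0
```

Call:
nudge_tcp:
  rows: {"moves": [[0.06,0,0,0.04,0,0,0],[0.06,0,0,0.06,0,0,0],[0.06,0,0,0.06,0,0,0]]}

```text
clock: 32.15
position: [0.6104, 0.0839, 0.074]
tool_rot: [-3.14, 0.002, 0.98]
force: [0.5, -0.1, 1.1]
grip_width: 0.0598
finger_force: 0.0
```

Run:
```python
from h import *
o=probe_bus.observe();R=Ro.from_euler('xyz',o['tool_rot']).as_matrix();print(o['position'],o['qpos'].round(2),R.T@(np.array([.6112,.085,.006])-o['position']))
S=viewer.grab_frame("side");T=viewer.grab_frame("top")
cv2.imwrite("pics/m8.png",cv2.convertScaleAbs(np.hstack([crop(T,(322,209),20,10),crop(S,(276,227),20,10)]),alpha=1.3))
```

```text
[0.61044075 0.08392032 0.07403839] [-0.59  0.79  0.55  1.76 -0.57  0.76 -0.34] [0.001445   0.00010739 0.06803577]
```

View pics/m8.png

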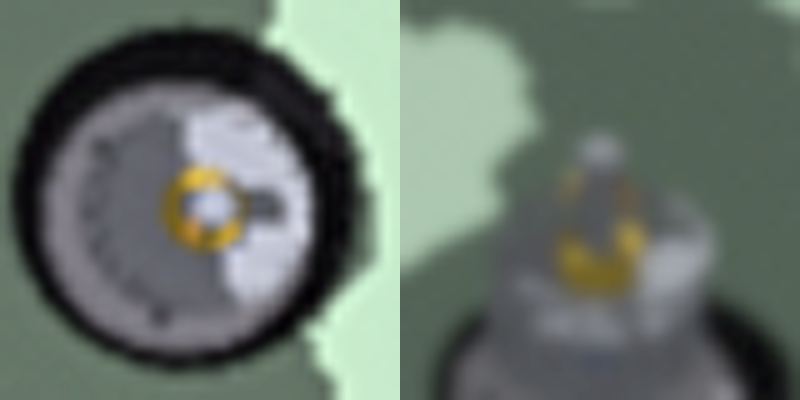

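Shallow is seated, yellow hub around the rod, rod tip unchanged at (214,206)/10 in the top crop and (600,150) in the side crop. Now grip the cover's knob, centring along two directions.

Call:
nudge_tcp:
  rows: {"moves": [[0.06,0.0014,0,0.045,0,0,0],[0.06,0.0014,0,0.064,0,0,0],[0.06,0.0014,0,0.068,0,0,0],[0.04,0.0014,0,0.068,0,0,0],[0.035,0.0014,0,0.068,0,0,0]]}
  grip_n: 20

```text
clock: 32.88
position: [0.6126, 0.0863, 0.008]
tool_rot: [3.141, -0.001, 0.982]
force: [-0.1, -1.0, -0.2]
grip_width: 0.0349
finger_force: 0.0
```

Call:
nudge_tcp:
  rows: {"moves": [[0.028,0,0,0,0,0,0],[0.027,0,0,0,0,0,0]]}

```text
clock: 33.12
position: [0.6125, 0.0863, 0.008]
tool_rot: [3.141, -0.001, 0.982]
force: [-2.1, -0.5, 9.5]
grip_width: 0.0287
finger_force: 19.1
```

Call:
nudge_tcp:
  rows: {"moves": [[0.045,0,0,0,0,0,0],[0.045,0,0,0,0,0,-0.1],[0.045,0,0,0,0,0,-0.28],[0.045,0,0,0,0,0,-0.46],[0.045,0,0,0,0,0,-0.64]]}

```text
clock: 33.75
position: [0.612, 0.0863, 0.0071]
tool_rot: [3.141, 0.0, 1.628]
force: [-0.2, 0.1, 0.2]
grip_width: 0.0451
finger_force: 0.0
```

Call:
nudge_tcp:
  rows: {"moves": [[0.045,0,0,0,0,0,-0.18],[0.045,0,0,0,0,0,-0.36],[0.045,0,0,0,0,0,-0.54],[0.045,0,0,0,0,0,-0.72],[0.045,0,0,0,0,0,-0.85]]}

```text
clock: 34.38
position: [0.612, 0.0861, 0.0071]
tool_rot: [3.141, 0.0, 2.477]
force: [0.6, -0.3, -0.4]
grip_width: 0.0451
finger_force: 0.0
```

Call:
nudge_tcp:
  rows: {"moves": [[0.035,0,0,0,0,0,0],[0.026,0,0,0,0,0,0],[0.026,0,0,0,0,0,0],[0.026,0,0,0,0,0,0]]}
  grip_n: 30

```text
clock: 34.88
position: [0.612, 0.086, 0.0072]
tool_rot: [-3.141, 0.0, 2.468]
force: [-2.1, -2.3, 7.6]
grip_width: 0.0285
finger_force: 29.0
```

```bash
python3 -c "
from h import *
o=probe_bus.observe();print(o['qpos'].round(2));p=o['position'];R=Ro.from_euler('xyz',o['tool_rot']).as_matrix();print(R.T@(np.array([.5109,-.1883,.11])-p))"
```

```text
[-0.31  0.81  0.11  1.75 -0.15  0.58  0.79]
[-0.09206501 -0.27754116 -0.10267149]
```

Call:
nudge_tcp:
  rows: {"moves": [[0.026,0,0,-0.05,0,0,0],[0.026,0,0,-0.1,0,0,0],[0.026,-0.012,-0.036,-0.115,0,0,0],[0.026,-0.028,-0.086,-0.115,0,0,0],[0.026,-0.044,-0.136,-0.115,0,0,0]]}
  grip_n: 45

```text
clock: 35.5
position: [0.5614, -0.0488, 0.1221]
tool_rot: [3.141, 0.0, 2.469]
force: [1.4, -0.6, -1.2]
grip_width: 0.0275
finger_force: 44.4
```

Call:
nudge_tcp:
  rows: {"moves": [[0.026,-0.017,-0.052,0,0,0,0],[0.026,-0.034,-0.104,0,0,0,0],[0.026,-0.0481,-0.1415,0,0,0,0],[0.026,-0.0481,-0.1415,0,0,0,0],[0.026,-0.0481,-0.1415,0,0,0,0]]}

```text
clock: 36.12
position: [0.5121, -0.1878, 0.1218]
tool_rot: [3.141, -0.0, 2.47]
force: [-0.2, 0.7, -0.4]
grip_width: 0.0277
finger_force: 44.4
```

Run:
```python
from h import *
o=probe_bus.observe();R=Ro.from_euler('xyz',o['tool_rot']).as_matrix();p=o['position'];print(o['qpos'].round(2),R.T@(np.array([.5109,-.1883,p[2]])-p))
S=avg("side",3)
cv2.imwrite("pics/m9.png",cv2.convertScaleAbs(crop(S,(275,218),22,15),alpha=1.5))
```

```text
[ 0.15  0.55  0.13  1.91 -0.11  0.69  1.24] [ 5.95260772e-04 -1.09981136e-03 -3.23377689e-07]
```

View pics/m9.png

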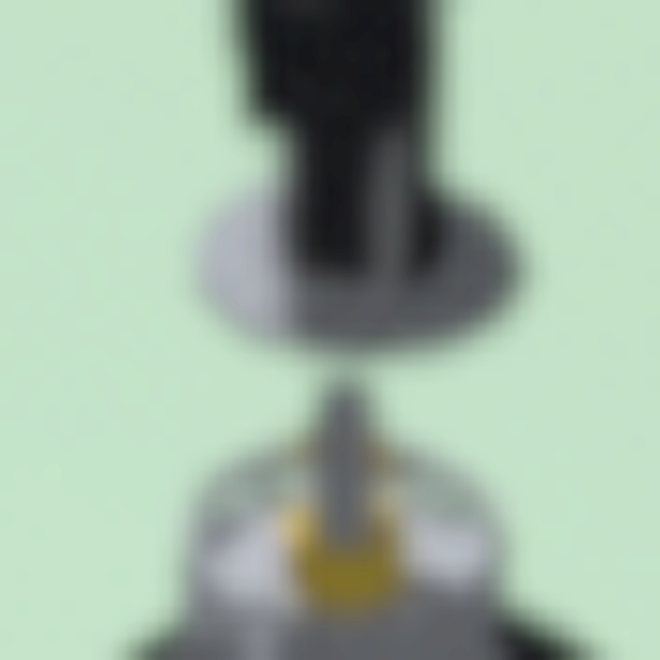

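Cover is level: disc centred at crop col ~359, rod at 345. That matches the TCP offset of ~1 mm plus a little, so I'll correct and lower.

Call:
nudge_tcp:
  rows: {"moves": [[0.026,0.0011,-0.0012,0.01,0,0,0],[0.026,0.0011,-0.0012,0.019,0,0,0],[0.026,0.0011,-0.0012,0.023,0,0,0],[0.026,0.0011,-0.0012,0.0245,0,0,0],[0.026,0.0011,-0.0012,0.026,0,0,0]]}

```text
clock: 36.9
position: [0.5103, -0.1888, 0.0958]
tool_rot: [3.142, 0.0, 2.472]
force: [1.0, -0.0, -1.3]
grip_width: 0.0275
finger_force: 44.4
```

Call:
nudge_tcp:
  rows: {"moves": [[0.026,0,0,0.001,0,0,0],[0.026,0,0,0.002,0,0,0]]}

```text
clock: 37.15
position: [0.5103, -0.1888, 0.0939]
tool_rot: [3.142, 0.0, 2.472]
force: [0.6, -0.6, -0.8]
grip_width: 0.0274
finger_force: 44.4
```

Call:
nudge_tcp:
  rows: {"moves": [[0.026,0,0,0.002,0,0,0],[0.026,0,0,0.004,0,0,0],[0.026,0,0,0.006,0,0,0]]}

```text
clock: 37.52
position: [0.5102, -0.1887, 0.0877]
tool_rot: [-3.142, -0.0, 2.472]
force: [-0.7, 1.0, -1.2]
grip_width: 0.0274
finger_force: 44.4
```

Call:
nudge_tcp:
  rows: {"moves": [[0.026,0,0,0.002,0,0,0],[0.026,0,0,0.004,0,0,0],[0.026,0,0,0.006,0,0,0]]}

```text
clock: 37.9
position: [0.5106, -0.1887, 0.0821]
tool_rot: [3.141, 0.001, 2.472]
force: [0.2, 1.3, 9.2]
grip_width: 0.028
finger_force: 45.2
```

Call:
nudge_tcp:
  rows: {"moves": [[0.026,0,0,0.002,0,0,0],[0.026,0,0,0.004,0,0,0],[0.026,0,0,0.006,0,0,0]]}

```text
clock: 38.28
position: [0.5106, -0.1886, 0.0759]
tool_rot: [3.141, 0.001, 2.472]
force: [-0.1, 1.8, 4.5]
grip_width: 0.0273
finger_force: 44.9
```

Call:
nudge_tcp:
  rows: {"moves": [[0.026,0,0,0.002,0,0,0],[0.026,0,0,0.004,0,0,0],[0.026,0,0,0.006,0,0,0],[0.026,0,0,0.008,0,0,0]]}

```text
clock: 38.78
position: [0.5103, -0.1887, 0.0677]
tool_rot: [3.142, 0.0, 2.472]
force: [0.9, 2.0, 3.9]
grip_width: 0.0276
finger_force: 44.9
```

Call:
nudge_tcp:
  rows: {"moves": [[0.026,0,0,0.001,0,0,0],[0.026,0,0,0.002,0,0,0]]}

```text
clock: 39.02
position: [0.5103, -0.1887, 0.0659]
tool_rot: [3.141, 0.0, 2.472]
force: [1.4, 2.5, 7.9]
grip_width: 0.0271
finger_force: 45.2
```

Call:
nudge_tcp:
  rows: {"moves": [[0.026,0,0,0.001,0,0,0],[0.026,0,0,0.002,0,0,0]]}

```text
clock: 39.28
position: [0.5103, -0.1888, 0.0639]
tool_rot: [3.141, 0.0, 2.472]
force: [0.1, 2.7, 7.2]
grip_width: 0.0277
finger_force: 45.2
```

Call:
nudge_tcp:
  rows: {"moves": [[0.026,0,0,0.001,0,0,0],[0.026,0,0,0.0015,0,0,0]]}

```text
clock: 39.52
position: [0.5102, -0.1888, 0.0622]
tool_rot: [-3.142, 0.0, 2.472]
force: [0.5, 3.0, 5.4]
grip_width: 0.0274
finger_force: 45.0
```

Call:
nudge_tcp:
  rows: {"moves": [[0.026,0,0,0.0005,0,0,0],[0.026,0,0,0.001,0,0,0]]}

```text
clock: 39.78
position: [0.5102, -0.1888, 0.0613]
tool_rot: [3.142, 0.0, 2.472]
force: [0.4, 3.2, 5.5]
grip_width: 0.0277
finger_force: 45.0
```

Call:
nudge_tcp:
  rows: {"moves": [[0.026,0,0,0.0005,0,0,0],[0.026,0,0,0.0008,0,0,0]]}

```text
clock: 40.02
position: [0.5103, -0.1888, 0.0605]
tool_rot: [3.142, 0.0, 2.472]
force: [-0.1, 2.3, 6.1]
grip_width: 0.0274
finger_force: 45.1
```

Call:
nudge_tcp:
  rows: {"moves": [[0.026,0,0,0.0004,0,0,0],[0.026,0,0,0.0006,0,0,0]]}

```text
clock: 40.28
position: [0.5103, -0.1888, 0.06]
tool_rot: [3.142, 0.0, 2.472]
force: [-0.5, 2.9, 6.5]
grip_width: 0.0275
finger_force: 45.1
```

Call:
nudge_tcp:
  rows: {"moves": [[0.026,0,0,-0.001,0,0,0],[0.026,0,0,-0.002,0,0,0]]}

```text
clock: 40.52
position: [0.5102, -0.1888, 0.062]
tool_rot: [-3.142, 0.0, 2.472]
force: [0.3, 1.8, 5.1]
grip_width: 0.0281
finger_force: 45.0
```

Call:
nudge_tcp:
  rows: {"moves": [[0.026,0,0,-0.0005,0,0,0],[0.026,0,0,-0.001,0,0,0]]}

```text
clock: 40.78
position: [0.5102, -0.1887, 0.0629]
tool_rot: [-3.142, -0.0, 2.472]
force: [0.8, 1.4, 4.5]
grip_width: 0.0277
finger_force: 44.9
```

Call:
nudge_tcp:
  rows: {"moves": [[0.026,0,0,-0.0005,0,0,0],[0.026,0,0,-0.0008,0,0,0]]}

```text
clock: 41.02
position: [0.5102, -0.1887, 0.0637]
tool_rot: [-3.142, -0.0, 2.472]
force: [1.3, 2.3, 1.9]
grip_width: 0.0275
finger_force: 44.7
```

Call:
nudge_tcp:
  rows: {"moves": [[0.026,0,0,-0.0003,0,0,0],[0.026,0,0,-0.0006,0,0,0]]}

```text
clock: 41.28
position: [0.51, -0.1887, 0.0641]
tool_rot: [-3.141, -0.0, 2.472]
force: [1.4, 2.2, -3.6]
grip_width: 0.0276
finger_force: 44.5
```

The force reversed to -3.6 N on raising, so the catches are holding. Neutralise, release and withdraw.

Call:
nudge_tcp:
  rows: {"moves": [[0.026,0,0,0.0004,0,0,0],[0.05,0,0,0.0004,0,0,0],[0.06,0,0,0.0004,0,0,0],[0.06,0,0,-0.02,0,0,0],[0.06,0,0,-0.07,0,0,0]]}

```text
clock: 41.9
position: [0.509, -0.1886, 0.1336]
tool_rot: [-3.14, -0.003, 2.472]
force: [1.2, 0.2, 0.8]
grip_width: 0.0599
finger_force: 0.0
```

Call:
nudge_tcp:
  rows: {"moves": [[0.06,0.02,0.05,-0.02,0,0,0],[0.06,0.04,0.1,-0.02,0,0,0],[0.06,0.06,0.15,-0.02,0,0,0],[0.06,0.08,0.2,-0.02,0,0,0],[0.06,0.08,0.2,-0.02,0,0,0]]}

```text
clock: 42.52
position: [0.5722, 0.0222, 0.154]
tool_rot: [3.14, -0.001, 2.478]
force: [-0.1, -0.4, 0.7]
grip_width: 0.0595
finger_force: 0.0
```

Run:
```python
from h import *
S=avg("side",3);T=avg("top",3)
cv2.imwrite("pics/m10.png",cv2.convertScaleAbs(np.hstack([crop(T,(322,209),20,10),crop(S,(276,227),20,10)]),alpha=1.5))
```

```text
(no output)
```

View pics/m10.png

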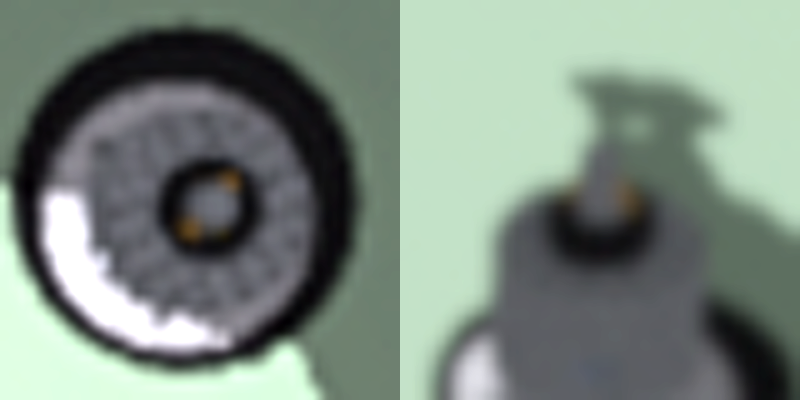

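Both brass catches stand spread over the black knob, at (230,182) and (190,228) in the top crop. The stack is level and the arm is clear.

```bash
python3 -c "
from workcell import bot, viewer, probe_bus
print(bot.job_done())"
```

```text
the job is handed in; nothing more can be done
None
```

The deep basket, shallow basket and cover are on the carrier in that order and locked under both catches, and the job was handed in at about 43 s. The first try at the shallow basket missed and pressed the rod tip at up to 28.5 N as read (limit 35 N), so I re-levelled and regripped it, after one too-high finger grip on its rim had already read 37.7 N (limit 40 N).

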